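# Close the keyed lid of a wheelset drum

### The arm

A 6-joint arm with a two-finger parallel gripper is mounted at the origin on the work surface. World frame = base frame: x ahead of the robot, y to its left, z up, the work surface at z = 0. Lengths are in m, angles in rad, forces in N, time in s.
With the tool pointing down it reaches from about 0.225 to 0.725 m from the base axis. Payload 3.1 kg.
Tool frame: the origin (TCP) lies on the centre line of the jaws, within the pads' length; the fingertips stand 17 mm ahead of it and the grasp point (between the pads) lies 2 mm behind it; x points along the fingers, z is the direction in which the jaws open and shut, and the axes are right-handed (so a half turn about x gives the same grasp; the last joint's range is limited). The gripper opens to 85 mm and grips with 20 to 120 N. Pads are 22 mm wide; open, the fingers measure 114 mm over their backs; the gripper's body (76 mm by 85 mm) begins 54 mm behind the grasp point. The pads swing forward as they close: fully open they stand 13 mm farther back than shut.
Start: joints at [-1.344, 0.048, 0.099, 1.622, 0, 1.443], TCP at [0.182, -0.492, 0.248] pointing down, gripper open.
Joint ranges: [-2.91, 2.91], [-0.99, 1.94], [-1.21, 1.42], [-2.12, 2.29], [-1.49, 1.47], [-3.14, 3.14]. Speed limits (rad/s): [2.79, 2.79, 3.14, 3.14, 3.14, 3.14].

### API

Orientations are given as a unit quaternion [x, y, z, w].
In Python, from rig import manip gives the robot as it stands.
- The arm moves only by the shell command python3 -m inch 'ROWS' [FORCE]. ROWS is text: rows parted by semicolons, each of 7 numbers parted by spaces: the opening in per cent of the stroke, from 0 (shut) to 100 (fully open), then the shift along the tool's x, y, z in mm, then the turn, a rotation vector about the tool's x, y, z in rad. A call has 1 to 12 rows; each row is the pose to reach, as a shift and turn from the pose measured when the call began, along the tool's axes at that moment; what a row does not reach only later rows make up. A row lasts 1/8 s, in which the tool goes at most 62.5 mm and 10.7 degrees, less where a joint would pass 70% of its speed; a pose out of reach is approached as far as the arm can. A call with a gripper value outside its range is refused whole. The fingers move at their own pace and stop on an object; FORCE is the grip in N (left out, the last holds). Time passes only in rows, so rows that repeat a pose let the fingers close. It gives the time, the measured TCP pose, the force and the opening at its end, in the units of the state.
- manip.observe(): the state, without advancing time (a new reading comes with each control period).
- manip.get_image(name): name is "side" or "top"; returns the picture (480x640x3 uint8, red, green, blue); there is no depth.
- manip.camera_info(name): a dict with "fov_y" (degrees; the focal length in pixels is half the picture's height over the tangent of half this angle, whatever the lens; pixels are square), "cx", "cy" (the principal point, pixels), "k1" (the pictures are not rectified: a ray, as slopes to the right and down, at radius r is drawn at 1 + k1 r^2 times it, then the intrinsics apply), "position" and "attitude" of the camera in the world. Camera axes: x right, y up, looking along -z (the intrinsics and any distortion apply to the point x, -y, -z); pixel columns grow to the right and rows downward; lengths in m; the calibration is good to about 2 mm. A picture is of the moment at which its call begins. camera_info takes no time and is no camera call.
- manip.finish_job(): hands the job in, once; it reports no verdict.
The state is a dict: "time": time; "qpos": joint angles; "qd": joint speeds; "joint_efforts": joint torques, N m; "eef_pos": TCP position; "tool_rot": TCP orientation; "wrist_force": force on the tool from outside, world axes, zero at the start; "moment": the same for the moment, N m; "opening": finger opening in m.
Only numpy, scipy, OpenCV 4.12 (cv2) and the standard library are available. Lean on these libraries where they do the work, as an engineer would, in place of code of your own. Each camera call takes 0.05 s, during which the arm holds its last target. There are 200 camera calls.

### The job

Close the wheelset drum: push its grey lid round on the post, without lifting it off its perch, until the orange stripe meets the pointer on the post and the lid drops fully home. Then flip the four red side clips over until they lie flat on the lid. Leave the jar, bottle and model parts around the drum where they are.

Things in the scene. Friction and masses are not known exactly. Their poses are not given: they have to be found in the camera images.
- drum: Clear round tub fixed to the table, 144 mm across; its rim, 44 mm high and 10 mm wide, is the lid's seat. Origin on its axis, at the table; z up; the key points along x. Four hinge brackets, 36 mm wide, reach out to 88 mm from the axis, up to 63 mm above the table, in the drum's +x, +y, -x, -y directions.
- post_top (a point): Top centre of the drum's fixed steel post: 16 mm thick, 72 mm above the table. Its orange pointer, sticking out to 15 mm from the axis, shows where the key rib points (drum's x): 8 mm wide, out to 26 mm from the axis, top 54 mm above the table. Two white dogs of that height stand in the drum at 130 deg (31 to 40 mm from the axis) and 255 deg (45 to 54 mm), counter-clockwise from x.
- lid: Loose grey round lid on the post, 142 mm across, 10 mm thick, about 0.16 kg, bore 18 mm. Origin: centre of its underside; z up. Keyway (11 mm wide) and orange stripe lie along its x. At first it rides on rib and dogs, underside 54 mm above the table, turned by any angle.
- lid_key (a point): Outer end of the orange stripe on the lid, 67 mm from its axis. The lid turns freely either way (under 1 N at the horns). Only when its x points along the drum's x (within about 2 deg) does it drop 10 mm by its own weight onto the rim, underside 44 mm above the table; then it is locked against turning.
- lid_horn_a (a point): Mid-height of one of the two upright steel horns on the lid by which it can be pushed round: 12 mm thick, 26 mm tall, 42 mm from the lid's axis, at 45 deg from the lid's x axis; this point is 23 mm above the lid's underside.
- lid_horn_b (a point): The same for the other horn, at 225 deg from the lid's x axis.
- clip0 (a joint): Red snap clip 0, a strip 30 x 24 mm, 5 mm thick, on the drum's own +x side. Angle in rad: 0 = lying inwards flat on the seated lid (shut), 1.57 = upright, 2.2 = outward stop. It swings in the upright plane through the drum's axis and stays where left (friction: about 1 N at its tip moves it). It cannot shut while the lid stands high.
- clip0_hinge (a point): Hinge of clip 0, on its hinge axis: 82 mm from the drum's axis, 57 mm above the table. The strip reaches 30 mm from here: shut, it covers the lid from 82 in to 52 mm from the drum's axis, upper face 59.5 mm above the table.
- clip1 (a joint): Red snap clip 1, a strip 30 x 24 mm, 5 mm thick, on the drum's own +y side. Angle in rad: 0 = lying inwards flat on the seated lid (shut), 1.57 = upright, 2.2 = outward stop. It swings in the upright plane through the drum's axis and stays where left (friction: about 1 N at its tip moves it). It cannot shut while the lid stands high.
- clip1_hinge (a point): Hinge of clip 1, on its hinge axis: 82 mm from the drum's axis, 57 mm above the table. The strip reaches 30 mm from here: shut, it covers the lid from 82 in to 52 mm from the drum's axis, upper face 59.5 mm above the table.
- clip2 (a joint): Red snap clip 2, a strip 30 x 24 mm, 5 mm thick, on the drum's own -x side. Angle in rad: 0 = lying inwards flat on the seated lid (shut), 1.57 = upright, 2.2 = outward stop. It swings in the upright plane through the drum's axis and stays where left (friction: about 1 N at its tip moves it). It cannot shut while the lid stands high.
- clip2_hinge (a point): Hinge of clip 2, on its hinge axis: 82 mm from the drum's axis, 57 mm above the table. The strip reaches 30 mm from here: shut, it covers the lid from 82 in to 52 mm from the drum's axis, upper face 59.5 mm above the table.
- clip3 (a joint): Red snap clip 3, a strip 30 x 24 mm, 5 mm thick, on the drum's own -y side. Angle in rad: 0 = lying inwards flat on the seated lid (shut), 1.57 = upright, 2.2 = outward stop. It swings in the upright plane through the drum's axis and stays where left (friction: about 1 N at its tip moves it). It cannot shut while the lid stands high.
- clip3_hinge (a point): Hinge of clip 3, on its hinge axis: 82 mm from the drum's axis, 57 mm above the table. The strip reaches 30 mm from here: shut, it covers the lid from 82 in to 52 mm from the drum's axis, upper face 59.5 mm above the table.
- paint_jar: Bystander: small glass paint jar with a blue cap, 40 mm across, 55 mm tall; origin under its centre.
- glue_bottle: Bystander: white glue bottle with a red cap, 38 mm across, 125 mm tall; origin under its centre.
- loco_shell: Bystander: grey model shunter body, 92 x 38 mm, 46 mm tall, length along its x; origin under its centre.
- wagon_chassis: Bystander: red model wagon underframe, 90 x 36 mm, 22 mm tall, length along its x; origin under its centre.

How it is judged:
By the outcome, as a careful person would: the job done as asked, in the order asked, and still so for the second after the job is handed in, with the robot touching nothing.
It also fails if it takes over 72 s, if anything falls off the work surface, if the arm or the gripper's body presses on something with over 40 N, if the wrist force passes 120 N, or if a joint passes its speed limit or range.

## Working session

There is one attempt and no reset: what is moved stays moved. The work goes in short steps, Python scripts to look and compute and a shell command to move; the robot and the scene stay as the last step left them, time stands still between calls to the robot, and variables do not carry over. Pictures are saved under pics/ and viewed, about 8 in all and at most 12, crops included, and the job is handed in when it is done.

```bash
mkdir -p pics; cat > h.py <<'E'
import numpy as np, cv2
from rig import manip
from scipy.spatial.transform import Rotation as R
def cam(n):
    c=manip.camera_info(n); return c
def Rm(c):
    a=np.array(c["attitude"],float)
    return a if a.shape==(3,3) else R.from_quat(a).as_matrix()
def proj(n,P):
    c=cam(n); f=240/np.tan(np.radians(c["fov_y"])/2)
    p=(np.atleast_2d(P)-c["position"])@Rm(c); s=np.c_[p[:,0]/-p[:,2],-p[:,1]/-p[:,2]]
    s=s*(1+c["k1"]*(s**2).sum(1,keepdims=True))
    return s*f+[c["cx"],c["cy"]]
def ray(n,uv):
    c=cam(n); f=240/np.tan(np.radians(c["fov_y"])/2)
    d=(np.array(uv,float)-[c["cx"],c["cy"]])/f; s=d.copy()
    for _ in range(20): s=d/(1+c["k1"]*(s@s))
    return np.array(c["position"],float),Rm(c)@[s[0],-s[1],-1]
def onz(n,uv,z):
    o,d=ray(n,uv); return o+d*(z-o[2])/d[2]
def tri(a,b):
    o1,d1=ray("side",a);o2,d2=ray("top",b)
    t=np.linalg.lstsq(np.c_[d1,-d2],o2-o1,rcond=None)[0]
    p,q=o1+d1*t[0],o2+d2*t[1]; return (p+q)/2,np.linalg.norm(p-q)
def snap(n,name,crop=None,k=1):
    im=manip.get_image(n)[:,:,::-1]
    cv2.imwrite(f"pics/{name}_raw.png",im)
    if crop: x,y,w,h=crop; im=im[y:y+h,x:x+w]
    if k!=1: im=cv2.resize(im,None,fx=k,fy=k,interpolation=cv2.INTER_CUBIC)
    cv2.imwrite(f"pics/{name}.png",im)
E
python3 - <<'E'
from h import *
for n in("top","side"): print(cam(n)); snap(n,n+"0")
print(manip.observe())
a=cv2.imread("pics/top0.png");b=cv2.imread("pics/side0.png")
E
```

```text
{'fov_y': 47.159356696376676, 'cx': 319.5596155949996, 'cy': 237.68159909525173, 'k1': 0.05574683193393176, 'position': array([0.50140709, 0.0639206 , 0.89275029]), 'attitude': array([ 0.02138446, -0.01226467, -0.70241193,  0.71134364])}
{'fov_y': 49.34745969308134, 'cx': 322.0769473680908, 'cy': 239.2266602705611, 'k1': -0.0801140806374924, 'position': array([ 0.47024207, -0.4082514 ,  0.68414403]), 'attitude': array([ 0.32388436, -0.03109462, -0.07431528,  0.94266075])}
{'time': 0.1, 'qpos': array([-1.34378092e+00,  4.87138023e-02,  9.77320906e-02,  1.62200004e+00,
       -3.24647495e-06,  1.44296794e+00]), 'qd': array([ 0.00144045, -0.00024354,  0.0047007 , -0.00031001,  0.00073067,
        0.00022848]), 'joint_efforts': array([ 3.57994468e-03, -3.39850760e+01,  3.20936322e+01,  1.58181618e-02,
       -1.18647094e-04,  3.34792119e-06]), 'eef_pos': array([ 0.18226284, -0.49178987,  0.24720363]), 'tool_rot': array([ 0.40442223,  0.58097045, -0.40338673,  0.57982337]), 'wrist_force': array([0.93420773, 0.40471687, 0.51269279]), 'moment': array([0.04601476, 0.03649741, 0.00340671]), 'opening': 0.08535640936970616}
```

View pics/top0.png

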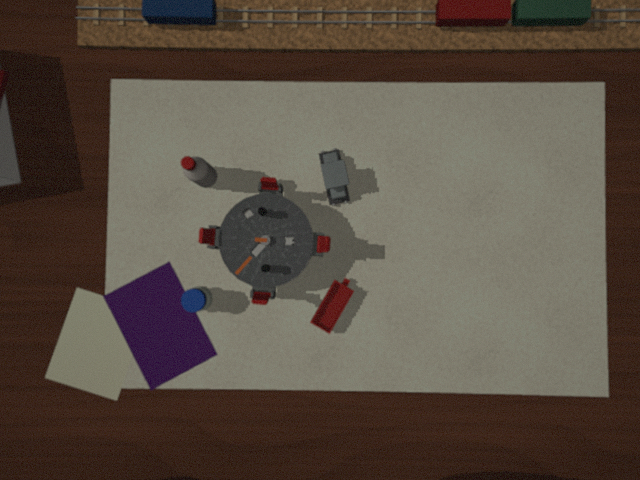

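View pics/side0.png

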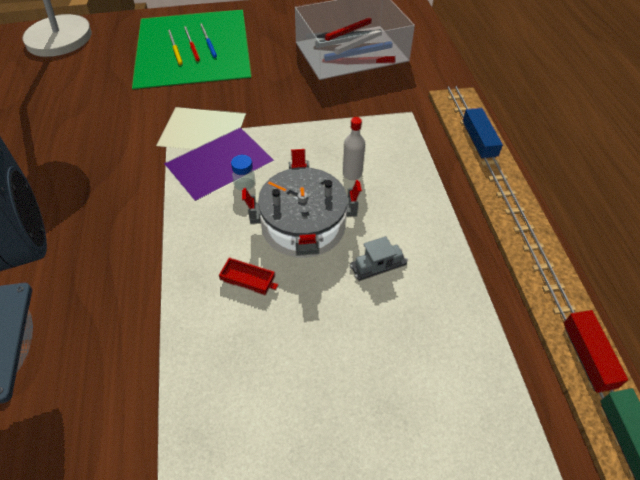

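The top view shows the drum at about (267,240), its stripe pointing down-left to (237,272) and its pointer at about (257,240). The clips all stand outwards. I'll enlarge both views.

```bash
python3 - <<'E'
import cv2
a=cv2.imread("pics/top0.png")[170:320,190:340];b=cv2.imread("pics/side0.png")[140:265,235:370]
cv2.imwrite("pics/tc.png",cv2.resize(a,None,fx=4,fy=4,interpolation=cv2.INTER_CUBIC))
cv2.imwrite("pics/sc.png",cv2.resize(b,None,fx=4.5,fy=4.5,interpolation=cv2.INTER_CUBIC))
E
```

```text
(no output)
```

View pics/tc.png

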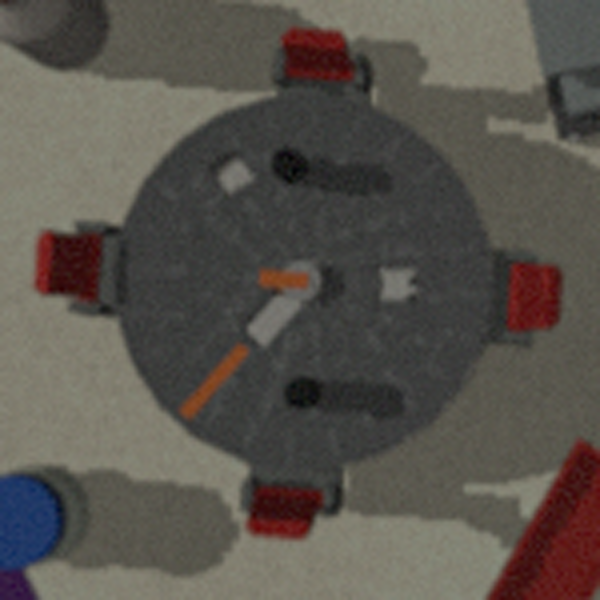

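View pics/sc.png

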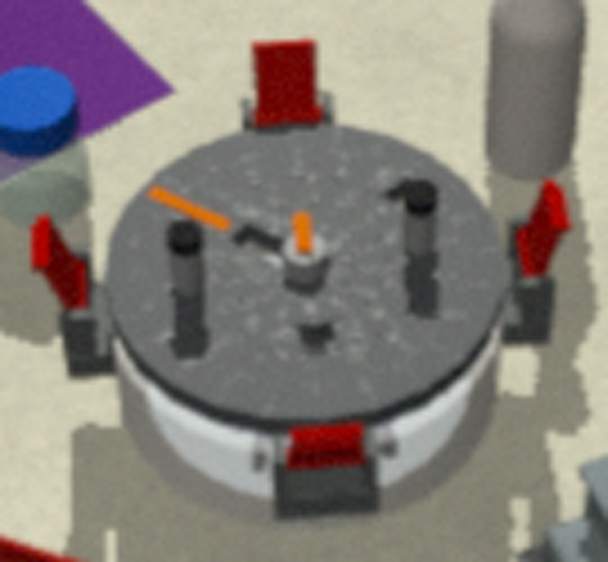

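```bash
cat >> h.py <<'E'
T=lambda x,y:((x+.5)/4-.5+190,(y+.5)/4-.5+170)
S=lambda x,y:((x+.5)/4.5-.5+235,(y+.5)/4.5-.5+140)
E
python3 - <<'E'
from h import *
for n,s,t in [("post",(304,247),(299,281)),("hornA",(184,230),(303,390)),("hornB",(421,189),(290,164)),("stripe",(153,192),(188,413)),
  ("pointertip",(302,214),(263,278)),("clip0 tip mid",(284,42),(40,263)),("clip1tip",(40,230),(278,534)),("clip2tip",(327,430),(558,296)),("clip3tip",(553,190),(317,36))]:
    p,e=tri(S(*s),T(*t)); print(n,p.round(4),round(e,4))
c=[onz("top",T(*q),.064) for q in((119,281),(493,281),(307,93),(307,468))]
print(np.round(c,4),np.mean(c,0))
# bystanders on top
f=lambda u,v,z:onz("top",(u,v),z).round(3)
print("jar",f(194,300,.055),"bottle",f(188,163,.125),"loco",f(335,177,.04),"wag",f(332,306,.022))
E
```

```text
post [0.5363 0.1573 0.071 ] 0.0002
hornA [0.495  0.1529 0.0911] 0.0012
hornB [0.5782 0.159  0.0922] 0.0003
stripe [0.4863 0.1989 0.0644] 0.0
pointertip [0.5373 0.1704 0.0742] 0.0005
clip0 tip mid [0.5416 0.2516 0.0828] 0.0009
clip1tip [0.4443 0.161  0.0908] 0.0019
clip2tip [0.531  0.0604 0.0884] 0.0003
clip3tip [0.6242 0.1497 0.0942] 0.0014
[[0.5356 0.226  0.064 ]
 [0.5374 0.0849 0.064 ]
 [0.6078 0.1563 0.064 ]
 [0.4662 0.1539 0.064 ]] [0.53674597 0.15528847 0.064     ]
jar [0.444 0.264 0.055] bottle [0.641 0.26  0.125] loco [0.637 0.052 0.04 ] wag [0.435 0.054 0.022]
```

```bash
cat >> h.py <<'E'
C=np.array([.5365,.156]); YAW=86.7
def pol(r,deg): a=np.radians(deg); return C+r*np.array([np.cos(a),np.sin(a)])
def rel(xy,z,jaw,flip=True):
    s=manip.observe(); r0=R.from_quat(s["tool_rot"]); best=None
    for k in ((0,180) if flip else (0,)):
        a=np.radians(jaw+k); zx=np.array([np.cos(a),np.sin(a),0]); x=np.array([0,0,-1.])
        m=R.from_matrix(np.c_[x,np.cross(zx,x),zx]); v=(r0.inv()*m).as_rotvec()
        if best is None or np.linalg.norm(v)<np.linalg.norm(best): best=v
    return r0.inv().apply(np.array([*xy,z])-s["eef_pos"])*1000,best
def show(lbl,*a,**k):
    d,v=rel(*a,**k); print(lbl,d.round(1),v.round(3))
def st():
    s=manip.observe(); z=R.from_quat(s["tool_rot"]).as_matrix()
    print("t",round(s["time"],2),"p",s["eef_pos"].round(4),"jaw",np.degrees(np.arctan2(z[1,2],z[0,2])).round(1),"x",z[:,0].round(3),"F",s["wrist_force"].round(1),"q",s["qpos"].round(2),"op",s["opening"].round(4))
E
python3 - <<'E'
from h import *
st(); show("A above",[.495,.153],.14,94)
E
```

```text
Traceback (most recent call last):
  File "h.py", line 46, in st
    print("t",round(s["time"],2),"p",s["eef_pos"].round(4),"jaw",np.degrees(np.arctan2(z[1,2],z[0,2])).round(1),"x",z[:,0].round(3),"F",s["wrist_force"].round(1),"q",s["qpos"].round(2),"op",s["opening"].round(4))
                                                                                                                                                                                              ^^^^^^^^^^^^^^^^^^
AttributeError: 'float' object has no attribute 'round'
```

```bash
sed -i 's/s\["opening"\].round(4)/round(s["opening"],4)/' h.py
python3 - <<'E'
from h import *
st(); show("A above",[.495,.153],.14,94)
E
```

```text
t 0.1 p [ 0.1823 -0.4918  0.2472] jaw -69.7 x [-0.     0.002 -1.   ] F [0.9 0.4 0.5] q [-1.34  0.05  0.1   1.62 -0.    1.44] op 0.0854
A above [ 108.4  517.3 -495.7] [ 0.285 -0.002  0.   ]
```

```bash
python3 -m inch '40 50 517 -496 0.285 0 0;40 50 517 -496 0.285 0 0;40 50 517 -496 0.285 0 0;40 50 517 -496 0.285 0 0;40 50 517 -496 0.285 0 0;40 50 517 -496 0.285 0 0;40 50 517 -496 0.285 0 0;40 50 517 -496 0.285 0 0;40 50 517 -496 0.285 0 0;40 50 517 -496 0.285 0 0;40 50 517 -496 0.285 0 0;40 50 517 -496 0.285 0 0'
python3 - <<'E'
from h import *
st(); show("A down",[.495,.153],.085,94)
E
```

```text
time: 1.6
eef_pos: [0.4976, 0.1299, 0.1971]
tool_rot: [0.476, 0.534, -0.466, 0.52]
wrist_force: [0.7, -0.3, 0.4]
opening: 0.0341
t 1.6 p [0.4976 0.1299 0.1971] jaw -83.6 x [-0.005  0.024 -1.   ] F [ 0.7 -0.3  0.4] q [ 0.11  0.01 -0.04  1.52  0.02  3.14] op 0.0341
A down [112.6   0.2 -20.5] [ 0.042 -0.024  0.003]
```

```bash
python3 -m inch '35 40 0 0 -1.5 0 0;35 40 0 0 -1.5 0 0;35 40 0 0 -1.5 0 0;35 40 0 0 -1.5 0 0;35 40 0 0 -1.5 0 0;35 40 0 0 -1.5 0 0;35 40 0 0 -1.5 0 0;35 40 0 0 -1.5 0 0'
python3 - <<'E'
from h import *
st(); show("A above",[.495,.153],.13,94,flip=False)
E
```

```text
time: 2.6
eef_pos: [0.497, 0.1308, 0.1564]
tool_rot: [-0.006, 0.709, 0.023, 0.705]
wrist_force: [-0.9, 0.3, -0.1]
opening: 0.0298
t 2.6 p [0.497  0.1308 0.1564] jaw 2.4 x [-0.006  0.024 -1.   ] F [-0.9  0.3 -0.1] q [ 0.11  0.02 -0.11  1.44  0.02  1.64] op 0.0298
A above [27.  21.6 -0.9] [-1.598  0.015 -0.023]
```

```bash
python3 -m inch '35 26 22 -1 -1.6 0.015 -0.023;35 26 22 -1 -1.6 0.015 -0.023;35 26 22 -1 -1.6 0.015 -0.023;35 26 22 -1 -1.6 0.015 -0.023;35 26 22 -1 -1.6 0.015 -0.023;35 26 22 -1 -1.6 0.015 -0.023;35 26 22 -1 -1.6 0.015 -0.023;35 26 22 -1 -1.6 0.015 -0.023;35 26 22 -1 -1.6 0.015 -0.023;35 26 22 -1 -1.6 0.015 -0.023'
python3 - <<'E'
from h import *
st(); show("A down",[.495,.153],.085,94)
E
```

```text
time: 3.85
eef_pos: [0.4944, 0.1533, 0.1304]
tool_rot: [-0.517, 0.483, 0.518, 0.482]
wrist_force: [0.3, 0.2, -1.1]
opening: 0.03
t 3.85 p [0.4944 0.1533 0.1304] jaw 94.0 x [-0.001 -0.    -1.   ] F [ 0.3  0.2 -1.1] q [ 0.17  0.04 -0.15  1.39  0.    0.1 ] op 0.03
A down [45.4 -0.6 -0.4] [ 0.     0.    -0.001]
```

```bash
python3 -m inch '35 20 -0.6 -0.4 0 0 0;35 36 -0.6 -0.4 0 0 0;35 45 -0.6 -0.4 0 0 0;35 45 -0.6 -0.4 0 0 0'
python3 - <<'E'
from h import *
st()
for a in range(180,128,-6): show(a,pol(.042,a),.085,a-90)
E
```

```text
time: 4.35
eef_pos: [0.4941, 0.1528, 0.0842]
tool_rot: [-0.516, 0.483, 0.518, 0.481]
wrist_force: [-0.4, -0.3, -0.2]
opening: 0.0293
t 4.35 p [0.4941 0.1528 0.0842] jaw 94.0 x [-0.004 -0.    -1.   ] F [-0.4 -0.3 -0.2] q [ 0.17  0.06 -0.22  1.3   0.    0.1 ] op 0.0293
180 [-0.8 -0.6  3.1] [ 0.07  -0.    -0.004]
174 [-0.8 -1.2  7.5] [ 0.174 -0.001 -0.004]
168 [-0.8 -2.2 11.8] [ 0.279 -0.001 -0.004]
162 [-0.8 -3.6 16. ] [ 0.384 -0.001 -0.004]
156 [-0.8 -5.5 19.9] [ 0.489 -0.001 -0.004]
150 [-0.8 -7.7 23.7] [ 0.593 -0.001 -0.004]
144 [ -0.8 -10.4  27.2] [ 0.698 -0.001 -0.003]
138 [ -0.9 -13.4  30.4] [ 0.803 -0.002 -0.003]
132 [ -0.9 -16.7  33.3] [ 0.907 -0.002 -0.003]
```

```bash
python3 -m inch '35 0 -0.6 3.1 0.07 0 0;35 0 -1.2 7.5 0.174 0 0;35 0 -2.2 11.8 0.279 0 0;35 0 -3.6 16 0.384 0 0;35 0 -5.5 19.9 0.489 0 0;35 0 -7.7 23.7 0.593 0 0;35 0 -10.4 27.2 0.698 0 0;35 0 -13.4 30.4 0.803 0 0;35 0 -13.4 30.4 0.803 0 0'
python3 - <<'E'
from h import *
st(); snap("top","t1",(190,170,150,150),4)
for a in range(136,112,-2): show(a,pol(.042,a),.085,a-90)
E
```

```text
time: 5.48
eef_pos: [0.506, 0.1843, 0.085]
tool_rot: [-0.288, 0.647, 0.288, 0.645]
wrist_force: [-0.2, 0.0, -0.9]
opening: 0.0298
t 5.47 p [0.506  0.1843 0.085 ] jaw 48.1 x [-0.002 -0.    -1.   ] F [-0.2  0.  -0.9] q [ 0.22  0.11 -0.16  1.3   0.    0.96] op 0.0298
136 [-0.2  0.2  1. ] [ 0.036 -0.002 -0.002]
134 [-0.2  0.2  2.5] [ 0.071 -0.002 -0.002]
132 [-0.2  0.   4. ] [ 0.106 -0.002 -0.002]
130 [-0.2 -0.2  5.4] [ 0.141 -0.002 -0.002]
128 [-0.2 -0.4  6.9] [ 0.176 -0.002 -0.002]
126 [-0.2 -0.7  8.3] [ 0.211 -0.002 -0.002]
124 [-0.2 -1.   9.7] [ 0.246 -0.002 -0.002]
122 [-0.2 -1.4 11.2] [ 0.281 -0.002 -0.001]
120 [-0.2 -1.8 12.6] [ 0.316 -0.002 -0.001]
118 [-0.2 -2.3 13.9] [ 0.351 -0.002 -0.001]
116 [-0.2 -2.8 15.3] [ 0.386 -0.002 -0.001]
114 [-0.2 -3.4 16.7] [ 0.42  -0.002 -0.001]
```

View pics/t1.png

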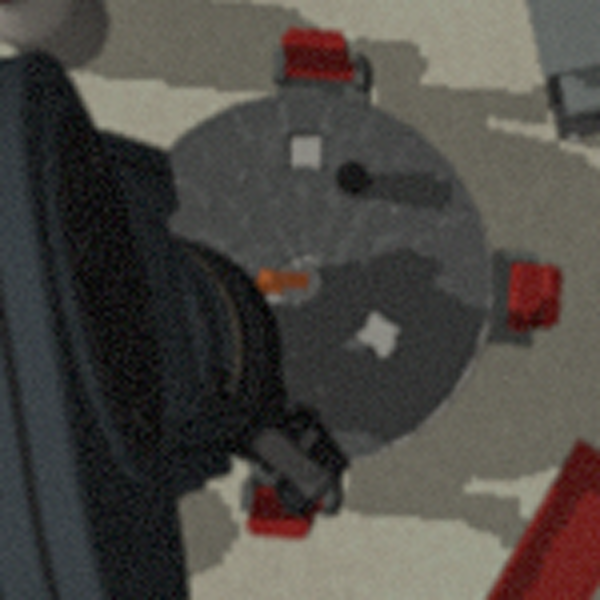

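The lid follows: horn B at (352,178) stands at about -29° and needs about -48°, so I'll go on slowly.

```bash
python3 -m inch '35 0 0.1 2.5 0.071 0 0;35 0 -0.1 5.4 0.141 0 0;35 0 -0.6 7.7 0.195 0 0;35 0 -1 9.7 0.246 0 0;35 0 -1.2 10.5 0.263 0 0;35 0 -1.4 11.2 0.281 0 0;35 0 -1.6 11.9 0.298 0 0;35 0 -1.8 12.6 0.316 0 0;35 0 -2.0 13.2 0.333 0 0'
python3 - <<'E'
from h import *
st(); snap("top","t2",(190,170,150,150),4); snap("side","s2",(235,140,135,125),4.5)
a=cv2.imread("pics/t2.png");b=cv2.imread("pics/s2.png")
cv2.imwrite("pics/b2.png",np.hstack([cv2.resize(a,(400,400)),cv2.resize(b,(400,400))]))
for q in((119,118,117,116,115,114)): show(q,pol(.042,q),.085,q-90)
E
```

```text
time: 6.65
eef_pos: [0.516, 0.1927, 0.0847]
tool_rot: [-0.177, 0.686, 0.177, 0.684]
wrist_force: [-0.5, 0.1, 0.7]
opening: 0.0296
t 6.65 p [0.516  0.1927 0.0847] jaw 29.0 x [-0.003 -0.    -1.   ] F [-0.5  0.1  0.7] q [ 0.24  0.14 -0.12  1.31  0.    1.3 ] op 0.0296
119 [-0.2 -0.1  0.1] [-0.    -0.002 -0.001]
118 [-0.3 -0.1  0.8] [ 0.017 -0.002 -0.001]
117 [-0.3 -0.1  1.5] [ 0.035 -0.002 -0.001]
116 [-0.3 -0.1  2.3] [ 0.052 -0.002 -0.001]
115 [-0.3 -0.2  3. ] [ 0.07  -0.002 -0.001]
114 [-0.3 -0.2  3.7] [ 0.087 -0.003 -0.001]
```

View pics/b2.png

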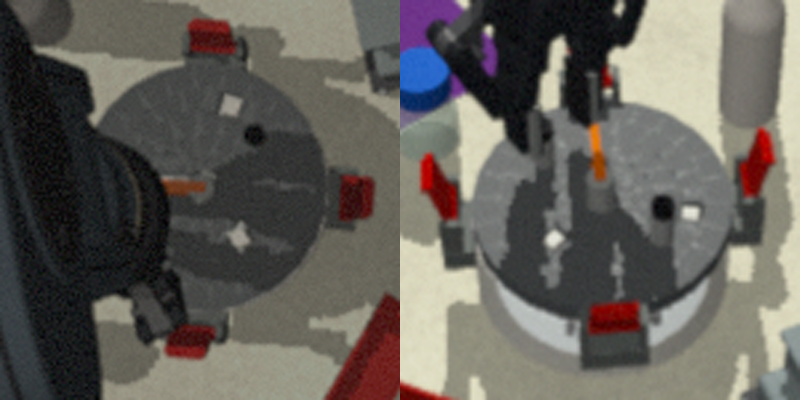

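Stripe and pointer are now in line to within about a degree. The view doesn't say whether the lid has dropped, so I'll creep on and watch the force.

```bash
python3 -m inch '35 0 -0.1 0.5 0.009 0 0;35 0 -0.1 0.9 0.017 0 0;35 0 -0.1 1.2 0.026 0 0;35 0 -0.1 1.5 0.035 0 0;35 0 -0.1 1.5 0.035 0 0'
python3 - <<'E'
from h import *
st(); snap("top","t3"); snap("side","s3")
from math import *
# expected horn B top px for lid high/low
for z in (.09,.08):
  for a in(-46,-48.3,-51): print(z,a,proj("top",[*pol(.042,a),z]).round(1),proj("side",[*pol(.042,a),z]).round(1))
b=cv2.imread("pics/s3_raw.png")[175:235,330:410]
for n in("top","side"):
    im=cv2.imread(f"pics/{n[0]}3_raw.png").max(2).astype(float); u,v=proj(n,[*pol(.042,-48.3),.085])[0]
    x0,y0=int(u)-9,int(v)-9; w=im[y0:y0+19,x0:x0+19]; m=w<38
    ys,xs=np.nonzero(m); print(n,"dark centroid",xs.mean()+x0,ys.mean()+y0,m.sum(),"top row",ys.min()+y0)
E
```

```text
time: 7.38
eef_pos: [0.5175, 0.1933, 0.0847]
tool_rot: [-0.165, 0.689, 0.165, 0.687]
wrist_force: [-1.5, -2.1, 0.5]
opening: 0.03
t 7.38 p [0.5175 0.1933 0.0847] jaw 27.0 x [-0.003 -0.    -1.   ] F [-1.5 -2.1  0.5] q [ 0.24  0.15 -0.12  1.31  0.    1.34] op 0.03
0.09 -46 [[284.8 219.5]] [[323.6 198.9]]
0.09 -48.3 [[285.6 220.3]] [[323.  199.5]]
0.09 -51 [[286.4 221.3]] [[322.1 200.2]]
0.08 -46 [[285.3 220. ]] [[323.5 203.2]]
0.08 -48.3 [[286.1 220.8]] [[322.9 203.9]]
0.08 -51 [[286.9 221.9]] [[322.1 204.6]]
top dark centroid 285.8222222222222 221.13333333333333 45 top row 218
side dark centroid 322.8 205.025 40 top row 202
```

The 2.6 N resistance and the side-view horn cap at row ~204.7 (predicted 203.9 if dropped, 199.5 if high) say the lid is seated. I'll retract, shut the fingers and check unobstructed while going to clip 0.

```bash
python3 -m inch '35 0 -0.1 0 0 0 0;35 -30 0 0 0 0 0;0 -70 0 0 0 0 0;0 -70 0 0 0 0 0;0 -70 0 0 0 0 0'
python3 - <<'E'
from h import *
st()
show("clip0 out high",pol(.120,86.7),.15,-3.3)
for i,a in enumerate((86.7,176.7,266.7,356.7)):
  print(i,pol(.12,a).round(4),pol(.06,a).round(4))
E
```

```text
time: 8.1
eef_pos: [0.5179, 0.1937, 0.1547]
tool_rot: [-0.165, 0.688, 0.165, 0.687]
wrist_force: [-0.4, 0.5, 0.1]
opening: -0.0002
t 8.1 p [0.5179 0.1937 0.1547] jaw 27.0 x [-0.002  0.001 -1.   ] F [-0.4  0.5  0.1] q [ 0.24  0.12 -0.01  1.44  0.    1.34] op -0.0002
clip0 out high [ 4.7 61.5 59.9] [ 0.529 -0.002 -0.001]
0 [0.5434 0.2758] [0.54   0.2159]
1 [0.4167 0.1629] [0.4766 0.1595]
2 [0.5296 0.0362] [0.533  0.0961]
3 [0.6563 0.1491] [0.5964 0.1525]
```

```bash
python3 -m inch '0 5 61.5 60 0.529 0 0;0 5 61.5 60 0.529 0 0;0 5 61.5 60 0.529 0 0;0 5 61.5 60 0.529 0 0'
python3 - <<'E'
from h import *
st(); show("down",pol(.120,86.7),.091,-3.3);show("in",pol(.066,86.7),.091,-3.3);show("press",pol(.061,86.7),.076,-3.3)
snap("top","t4",(190,170,150,150),4); snap("side","s4",(235,140,135,125),4.5)
a=cv2.imread("pics/t4.png");b=cv2.imread("pics/s4.png")
cv2.imwrite("pics/b4.png",np.hstack([cv2.resize(a,(400,400)),cv2.resize(b,(400,400))]))
E
```

```text
time: 8.6
eef_pos: [0.5425, 0.2759, 0.1476]
tool_rot: [0.019, 0.709, -0.02, 0.705]
wrist_force: [0.8, -0.2, -1.0]
opening: -0.0
t 8.6 p [0.5425 0.2759 0.1476] jaw -3.2 x [-0.005 -0.    -1.   ] F [ 0.8 -0.2 -1. ] q [0.36 0.27 0.15 1.45 0.   1.99] op -0.0
down [56.6 -0.   1.2] [ 0.002 -0.005  0.001]
in [ 56.6 -54.    1. ] [ 0.002 -0.005  0.001]
press [ 71.6 -59.    1.1] [ 0.002 -0.005  0.001]
```

View pics/b4.png

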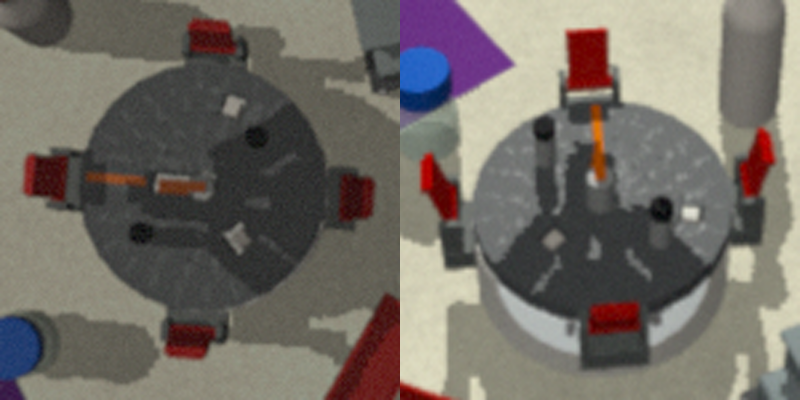

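```bash
python3 - <<'E'
from h import *
t=lambda x,y:T(x*1.5,y*1.5); s=lambda x,y:((x-400)/2.963+234.6,y/3.2+139.6)
P=[]
for a,b in(((544,127),(141,233)),((661,208),(256,136)),((596,107),(88,178))):
    p,e=tri(s(*a),t(*b)); print(p.round(4),round(e,4)); P.append(p)
print(np.degrees(np.arctan2(*(P[0]-P[1])[[1,0]]))-45)
E
python3 -m inch '0 30 0 1 0 0 0;0 56 0 1 0 0 0;0 56 0 1 0 0 0;0 56 -18 1 0 0 0;0 56 -28 1 0 0 0;0 56 -38 1 0 0 0;0 56 -48 1 0 0 0;0 56 -54 1 0 0 0;0 56 -56 1 0 0 0'
python3 - <<'E'
from h import *
st(); show("press",pol(.061,86.7),.076,-3.3)
E
```

```text
[0.51   0.1885 0.0782] 0.0002
[0.5646 0.1255 0.0773] 0.0006
[0.5421 0.2232 0.0534] 0.0012
85.97271676590776
time: 9.82
eef_pos: [0.5407, 0.2189, 0.0926]
tool_rot: [0.02, 0.708, -0.02, 0.706]
wrist_force: [-0.1, 0.4, 0.7]
opening: -0.0
t 9.82 p [0.5407 0.2189 0.0926] jaw -3.2 x [-0.003 -0.    -1.   ] F [-0.1  0.4  0.7] q [ 0.27  0.22 -0.02  1.33  0.    1.9 ] op -0.0
press [16.6 -2.1 -0.5] [ 0.001 -0.003  0.   ]
```

Horn tops now measure z ≈ 0.078 (0.0915 before) and the stripe 0.053 (0.064 before), so the lid is home at 86°. Pressing clip 0 down.

```bash
python3 -m inch '0 6 -2 0 0 0 0;0 11 -2 0 0 0 0;0 14 -2 0 0 0 0;0 16 -2 0 0 0 0;0 16 -2 0 0 0 0'
python3 - <<'E'
from h import *
st()
E
```

```text
time: 10.45
eef_pos: [0.5403, 0.2171, 0.0766]
tool_rot: [0.02, 0.708, -0.02, 0.705]
wrist_force: [-0.3, -0.3, 1.3]
opening: 0.0003
t 10.45 p [0.5403 0.2171 0.0766] jaw -3.2 x [-0.004 -0.    -1.   ] F [-0.3 -0.3  1.3] q [ 0.27  0.23 -0.04  1.3   0.    1.89] op 0.0003
```

```bash
python3 -m inch '0 1 0 0 0 0 0;0 2 0 0 0 0 0;0 2 0 0 0 0 0'
python3 -m inch '0 1 0 0 0 0 0;0 2 0 0 0 0 0;0 2 0 0 0 0 0'
```

```text
time: 10.82
eef_pos: [0.5403, 0.2171, 0.0764]
tool_rot: [0.02, 0.708, -0.02, 0.706]
wrist_force: [-3.7, -1.5, 8.3]
opening: 0.0001
time: 11.2
eef_pos: [0.5404, 0.2171, 0.0764]
tool_rot: [0.02, 0.708, -0.02, 0.706]
wrist_force: [-3.8, -2.5, 9.2]
opening: 0.0001
```

Contact at tip height 0.0594 with 9 N matches the shut clip's 59.5 mm. On to clip 1.

```bash
python3 - <<'E'
from h import *
show("up",[.5404,.2171],.135,-3.3);show("out",pol(.122,176.7),.135,-3.3); show("low",pol(.122,176.7),.0915,-3.3);show("in",pol(.063,176.7),.0915,-3.3);show("press",pol(.061,176.7),.0764,-3.3)
E
```

```text
up [-58.6  -0.   -0.1] [ 0.002 -0.002  0.   ]
out [ -58.3  -61.  -122.6] [ 0.002 -0.002  0.   ]
low [ -14.8  -61.  -122.5] [ 0.002 -0.002  0.   ]
in [-14.9 -61.1 -63.5] [ 0.002 -0.002  0.   ]
press [  0.2 -61.1 -61.5] [ 0.002 -0.002  0.   ]
```

```bash
python3 -m inch '0 -40 0 0 0 0 0;0 -59 -1 -1 0 0 0;0 -58 -30 -60 0 0 0;0 -58 -61 -122 0 0 0;0 -58 -61 -122.5 0 0 0;0 -58 -61 -122.5 0 0 0;0 -30 -61 -122.5 0 0 0;0 -15 -61 -122.5 0 0 0;0 -15 -61 -122.5 0 0 0'
python3 - <<'E'
from h import *
st();show("in",pol(.063,176.7),.0915,-3.3);show("press",pol(.061,176.7),.0764,-3.3)
E
```

```text
time: 12.32
eef_pos: [0.4145, 0.1631, 0.0905]
tool_rot: [0.019, 0.709, -0.02, 0.705]
wrist_force: [-0.0, -0.4, -1.0]
opening: -0.0001
t 12.32 p [0.4145 0.1631 0.0905] jaw -3.2 x [-0.005 -0.001 -1.   ] F [-0.  -0.4 -1. ] q [ 0.22 -0.13 -0.39  1.32  0.    1.85] op -0.0001
in [-1.3 -0.2 59.2] [ 0.002 -0.005  0.001]
press [13.8 -0.1 61.2] [ 0.002 -0.005  0.001]
```

```bash
python3 -m inch '0 -1 0 15 0 0 0;0 -1 0 25 0 0 0;0 -1 0 35 0 0 0;0 -1 0 45 0 0 0;0 -1 0 54 0 0 0;0 -1 0 60 0 0 0;0 4 0 61 0 0 0;0 9 0 61 0 0 0;0 13 0 61 0 0 0;0 14 0 61 0 0 0;0 14 0 61 0 0 0'
python3 -m inch '0 1 0 0 0 0 0;0 2 0 0 0 0 0;0 2.5 0 0 0 0 0'
python3 - <<'E'
from h import *
st();show("up",manip.observe()["eef_pos"][:2],.135,-3.3);show("out",pol(.122,266.7),.135,-3.3);show("low",pol(.122,266.7),.0915,-3.3)
E
```

```text
time: 13.7
eef_pos: [0.4751, 0.1597, 0.0765]
tool_rot: [0.019, 0.709, -0.02, 0.705]
wrist_force: [-0.6, 0.5, 2.5]
opening: 0.0
time: 14.08
eef_pos: [0.4752, 0.1597, 0.0763]
tool_rot: [0.019, 0.708, -0.02, 0.705]
wrist_force: [-4.9, -1.4, 13.4]
opening: -0.0004
t 14.07 p [0.4752 0.1597 0.0763] jaw -3.2 x [-0.004 -0.001 -1.   ] F [-4.9 -1.4 13.4] q [ 0.19  0.02 -0.27  1.28 -0.    1.82] op -0.0004
up [-58.7  -0.1  -0.2] [ 0.002 -0.004  0.001]
out [ -58.8 -122.4   60.9] [ 0.002 -0.004  0.001]
low [ -15.3 -122.3   61.1] [ 0.002 -0.004  0.001]
```

Clip 1 is down at the same height. Clip 2 next.

```bash
python3 -m inch '0 -40 0 0 0 0 0;0 -59 0 0 0 0 0;0 -59 -55 30 0 0 0;0 -59 -110 55 0 0 0;0 -59 -122 61 0 0 0;0 -59 -122 61 0 0 0;0 -35 -122 61 0 0 0;0 -15 -122 61 0 0 0;0 -15 -122 61 0 0 0'
python3 - <<'E'
from h import *
st();show("in",pol(.063,266.7),.0915,-3.3);show("press",pol(.061,266.7),.0764,-3.3)
E
```

```text
time: 15.2
eef_pos: [0.5268, 0.0363, 0.0889]
tool_rot: [0.019, 0.71, -0.019, 0.703]
wrist_force: [0.1, 0.0, 0.0]
opening: -0.0001
t 15.2 p [0.5268 0.0363 0.0889] jaw -3.0 x [-0.01  0.   -1.  ] F [0.1 0.  0. ] q [-0.06  0.09 -0.17  1.32 -0.    1.57] op -0.0001
in [-2.7 57.1  3.1] [ 0.005 -0.01   0.   ]
press [12.4 59.1  3.2] [ 0.005 -0.01   0.   ]
```

```bash
python3 -m inch '0 -2.5 15 3 0 0 0;0 -2.5 25 3 0 0 0;0 -2.5 35 3 0 0 0;0 -2.5 45 3 0 0 0;0 -2.5 53 3 0 0 0;0 -2.5 58 3 0 0 0;0 3 59 3 0 0 0;0 8 59 3 0 0 0;0 12 59 3 0 0 0;0 12.5 59 3 0 0 0;0 12.5 59 3 0 0 0'
python3 -m inch '0 1 0 0 0 0 0;0 2 0 0 0 0 0;0 2.5 0 0 0 0 0'
python3 - <<'E'
from h import *
st();show("up",manip.observe()["eef_pos"][:2],.135,-3.3);show("out",pol(.122,356.7),.135,-3.3);show("low",pol(.122,356.7),.0915,-3.3)
E
```

```text
time: 16.58
eef_pos: [0.5327, 0.0949, 0.0765]
tool_rot: [0.019, 0.71, -0.019, 0.703]
wrist_force: [-1.2, 0.1, 4.0]
opening: -0.0004
time: 16.95
eef_pos: [0.5328, 0.0949, 0.0764]
tool_rot: [0.019, 0.71, -0.019, 0.704]
wrist_force: [-5.8, 0.4, 12.6]
opening: -0.0003
t 16.95 p [0.5328 0.0949 0.0764] jaw -3.1 x [-0.009  0.    -1.   ] F [-5.8  0.4 12.6] q [ 0.05  0.13 -0.16  1.29  0.    1.68] op -0.0003
up [-58.6  -0.   -0.5] [ 0.004 -0.009  0.   ]
out [-59.7  60.7 121.9] [ 0.004 -0.009  0.   ]
low [-16.2  60.7 122.3] [ 0.004 -0.009  0.   ]
```

```bash
python3 -m inch '0 -40 0 0 0 0 0;0 -59 0 0 0 0 0;0 -59 30 55 0.004 -0.009 0;0 -59 55 110 0.004 -0.009 0;0 -59 61 122 0.004 -0.009 0;0 -59 61 122 0.004 -0.009 0;0 -35 61 122 0.004 -0.009 0;0 -16 61 122 0.004 -0.009 0;0 -16 61 122 0.004 -0.009 0'
python3 - <<'E'
from h import *
st();show("in",pol(.063,356.7),.0915,-3.3);show("press",pol(.061,356.7),.0764,-3.3)
E
```

```text
time: 18.08
eef_pos: [0.6554, 0.1486, 0.0885]
tool_rot: [0.02, 0.709, -0.021, 0.705]
wrist_force: [0.4, -0.1, -0.7]
opening: -0.0
t 18.07 p [0.6554 0.1486 0.0885] jaw -3.3 x [-0.005 -0.001 -1.   ] F [ 0.4 -0.1 -0.7] q [ 0.12  0.46  0.27  1.39 -0.    1.75] op -0.0
in [ -2.7   0.5 -56.2] [-0.    -0.005  0.001]
press [ 12.4   0.5 -58.1] [-0.    -0.005  0.001]
```

```bash
python3 -m inch '0 -2.5 0.5 -15 0 0 0;0 -2.5 0.5 -25 0 0 0;0 -2.5 0.5 -35 0 0 0;0 -2.5 0.5 -44 0 0 0;0 -2.5 0.5 -52 0 0 0;0 -2.5 0.5 -57 0 0 0;0 3 0.5 -58 0 0 0;0 8 0.5 -58 0 0 0;0 12 0.5 -58 0 0 0;0 12.5 0.5 -58 0 0 0;0 12.5 0.5 -58 0 0 0'
python3 -m inch '0 1 0 0 0 0 0;0 2 0 0 0 0 0;0 2.5 0 0 0 0 0'
python3 -m inch '0 -40 0 0 0 0 0;0 -80 0 0 0 0 0;0 -130 60 -60 0 0 0;0 -130 60 -120 0 0 0;0 -130 60 -180 0 0 0;0 -130 60 -240 0 0 0;0 -130 60 -260 0 0 0;0 -130 60 -260 0 0 0'
python3 - <<'E'
from h import *
st()
snap("top","t5",(190,170,150,150),4); snap("side","s5",(225,120,150,150),4)
a=cv2.imread("pics/t5.png");b=cv2.imread("pics/s5.png")
cv2.imwrite("pics/b5.png",np.hstack([cv2.resize(a,(400,400)),cv2.resize(b,(400,400))]))
E
```

```text
time: 19.45
eef_pos: [0.5975, 0.1525, 0.0766]
tool_rot: [0.02, 0.709, -0.021, 0.705]
wrist_force: [-2.0, -0.3, 3.6]
opening: 0.0
time: 19.82
eef_pos: [0.5975, 0.1525, 0.0764]
tool_rot: [0.02, 0.708, -0.021, 0.705]
wrist_force: [-4.3, -0.8, 12.8]
opening: -0.0001
time: 20.82
eef_pos: [0.3402, 0.2277, 0.2073]
tool_rot: [0.019, 0.708, -0.02, 0.705]
wrist_force: [0.9, 0.6, 0.0]
opening: -0.0002
t 20.82 p [0.3402 0.2277 0.2073] jaw -3.2 x [-0.004 -0.001 -1.   ] F [0.9 0.6 0. ] q [ 0.43 -0.26 -0.26  1.57  0.    2.05] op -0.0002
```

View pics/b5.png

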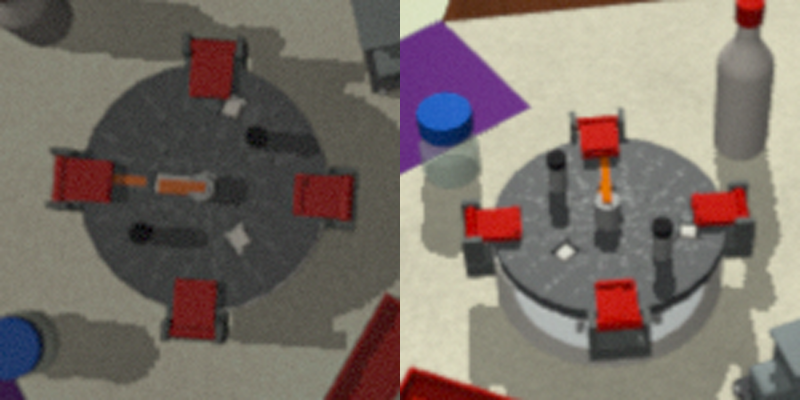

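Both views show all four clips lying inward on the lid (top (213,65), (85,180), (325,195), (195,310)) with the stripe on the pointer. I'll check the bystanders by image difference, then hand in.

```bash
python3 - <<'E'
from h import *
a=cv2.imread("pics/top0_raw.png").astype(int);b=cv2.imread("pics/t5_raw.png").astype(int)
for n,(u,v) in dict(jar=(194,300),bottle=(198,172),loco=(335,177),wagon=(332,306)).items():
    w=np.s_[v-28:v+28,u-22:u+22]; print(n,np.abs(a[w]-b[w]).mean().round(1),cv2.phaseCorrelate(a[w].mean(2).astype(np.float32),b[w].mean(2).astype(np.float32)))
manip.finish_job()
E
```

```text
jar 3.7 ((0.4856569210372115, 0.05315226545856788), 0.9699183866712782)
bottle 3.4 ((0.47220805832188617, -0.12106896759484087), 0.9878667112633034)
loco 3.8 ((0.45026541884179494, -0.11304453770575051), 0.9004337784096047)
wagon 6.3 ((0.44209745182436677, 0.16072181068011915), 0.8309974416097006)
the job is handed in; nothing more can be done
```

The drum is closed and the job is handed in at about 21 s of the 72 s allowed. I turned the lid about 53° clockwise by one horn, held loosely between the fingers, until the stripe met the pointer and the lid dropped. Then I pushed each of the four clips over and pressed it down.

- **Lid:** it dropped home. The horn tops went from about 92 to 78 mm and the stripe from 64 to 53 mm. That is 1 to 4 mm more than the 10 mm expected, which I put down to reading pixels. The lid's angle measured 86.0° against 86.7° for the drum.
- **Clips:** all four were met at a fingertip height of about 59.4 mm (59.5 mm expected when shut), under 9 to 13 N. The last pictures from both cameras show them lying flat.
- **Bystanders:** between the first and last top views they show the same uniform shift of about 0.45 pixel in all four places. A shift common to all of them points to the image method and not to movement, and I saw none in the pictures. The wagon's match was the weakest (0.83, against 0.90 to 0.99 for the others).

The arm was clear of everything at hand-in.

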